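Put the glued stiffeners under their pressing boards and weights

ROBOT

A 6-joint arm with a two-finger parallel gripper is mounted at the origin on the work surface. World frame = base frame: x ahead of the robot, y to its left, z up, the work surface at z = 0. Lengths are in mm, angles in rad, forces in N, time in s.
With the tool pointing down it reaches from about 275 to 750 mm from the base axis. Payload 10.2 kg.
Tool frame: the origin (TCP) lies on the centre line of the jaws, within the pads' length; the fingertips stand 19 mm ahead of it and the grasp point (between the pads) is the TCP; z points along the fingers, y is the line along which they close (so a half turn about z gives the same grasp; the last joint's range is limited). The gripper opens to 85 mm and grips with 20 to 120 N. Pads are 22 mm wide; open, the fingers measure 114 mm over their backs; the gripper's body (76 mm by 85 mm) begins 54 mm behind the grasp point. The pads swing forward as they close: fully open they stand 13 mm farther back than shut.
Start: joints at [0.886, 0.313, 1.498, -0, 1.331, -0.223], TCP at [233.932, 470.007, 250.294] pointing down, gripper open.
Joint ranges: [-2.94, 2.94], [-0.97, 2.17], [0.19, 2.56], [-1.23, 4.37], [0.02, 3.11], [-2.88, 2.88]. Speed limits (rad/s): [2.39, 2.39, 3.01, 3.14, 3.14, 3.14].

INTERFACE

Orientations are given as a unit quaternion [w, x, y, z].
In Python, from rig import sense, capture, finish_job, regions_of, mark_of gives the robot as it stands.
- The arm moves only by the tool jog_arm, never from a script. Its argument "series" is text: rows parted by semicolons, each of 7 numbers parted by spaces: the shift along the tool's x, y, z in units of 0.4 m (1.0 is 0.4 m), then the turn, a rotation vector about the tool's x, y, z in units of pi/2 rad (1.0 is pi/2 rad), then the opening, from -1 (shut) to 1 (fully open). A call has 1 to 20 rows; each row is the pose to reach, as a shift and turn from the pose commanded when the call began, along the tool's axes at that moment; what a row does not reach only later rows make up. A row lasts 1/8 s, in which the tool goes at most 62.5 mm and 10.7 degrees, less where a joint would pass 70% of its speed; a pose out of reach is approached as far as the arm can. A call with a number of a shift or a turn outside -1 to 1 is refused whole. A call with a gripper value outside its range is refused whole. The fingers move at their own pace and stop on an object; "grip_force" is the grip in N (left out, the last holds). Time passes only in rows, so rows that repeat a pose let the fingers close. It gives the time, the measured TCP pose, the force, the opening and the grip force at its end, in the units of the state.
- sense(): the state, without advancing time (a new reading comes with each control period).
- capture(name): name is "scene" or "top" or "wrist"; returns a dict with "img" (420x560x3 uint8, red, green, blue), "intrinsics" (3x3 intrinsics, pixels), "R" (3x3) and "t" (3): a world point X has camera coordinates R X + t. Camera axes: x right, y down, z forward; pixel columns grow to the right and rows downward; lengths in mm; the calibration is good to about 2 mm. A picture is of the moment at which its call begins. There is no depth.
- finish_job(): hands the job in; it is judged then, once.
Trained networks look in a picture, given as the dict that the camera call returned (one of the last four; its "shot" number tells which), for a name from the list of things; names that differ only in an ending like _2 or _b are one class to them, and where a whole thing is asked for, a point or a joint stands for the part that bears it (a point fixed in the world has none). Each returns a list of dicts, best first, with "confidence" (0 to 1); they miss things now and then, are a little off and sometimes report something else, mostly with a low value. They report only what shows in the picture. A call takes as long as a camera call. They do not tell look-alikes from the thing itself.
- regions_of(label, picture): "region" (420x560 bool, what is visible of it) and "point" ([row, column] in pixels, amid what is visible of it).
- mark_of(label, picture): "point" ([row, column] in pixels: a listed point, or the origin of a listed thing).
The state is a dict: "time_s": time; "joints": joint angles; "dq": joint speeds; "tau": joint torques, N m; "eef_pos": TCP position; "ee_rot": TCP orientation; "force": force on the tool from outside, world axes, zero at the start; "wrist_torque": the same for the moment, N m; "grip_width": opening from 0.0 (shut) to 1.0 (fully open); "grip_force": force on a finger pad.
Only numpy, scipy, OpenCV 4.12 (cv2) and the standard library are available. Lean on these libraries where they do the work, as an engineer would, in place of code of your own. Each camera call takes 0.05 s, during which the arm holds its last target. There are 200 camera calls.

TASK

Put the two glued brown hardboard stiffeners on the marble slabs under pressure: on each one lay the wooden pressing board of the same shape, centred and flat, the oblong one squared up with its slab, then stand the iron weight of that shape centred on the board (knob weight on the round board, bar weight lengthwise on the oblong board), and then the small brass weight upright in the middle of the top of the bar weight. Set everything down gently without dropping it, let go, and leave the two glass jars undisturbed where they stand.

Things in the scene. Friction and masses are not known exactly. Their poses are not given: they have to be found in the camera images.
- oblong_slab: Fixed pale marble slab lying flat, 104 (its x) x 72 (its y) x 12 mm high. A glued brown hardboard stiffener, drying, lies fixed on the middle of its top: OBLONG, 76 x 44 mm, long side along the slab's x, 4 mm thick, so the face to build on is 16 mm above the origin and level. Origin: centre of the slab's underside, on the table; z up.
- round_slab: Fixed pale marble slab lying flat, 104 (its x) x 72 (its y) x 12 mm high. A glued brown hardboard stiffener, drying, lies fixed on the middle of its top: ROUND, 48 mm diameter, 4 mm thick, so the face to build on is 16 mm above the origin and level. Origin: centre of the slab's underside, on the table; z up.
- oblong_board: Loose oblong pressing board of pale wood, 90 (its x) x 56 (its y) x 20 mm high, flat on the table, about 65 g. Can be gripped across its 56 mm width. Origin: centre of the underside; z up.
- round_board: Loose round pressing board of pale wood, a plain disc 60 mm in diameter and 20 mm high, flat on the table, about 40 g. Origin: centre of the underside; z up.
- bar_weight: Loose dark iron bar weight, about 0.7 kg: a foot 72 (its x) x 46 (its y) x 14 mm high with a grip bar 60 (x) x 30 (y) mm standing centrally on it, from 14 to 40 mm height; the top of the bar is flat. Grip it across the 30 mm of the bar. Origin: centre of the underside; z up.
- knob_weight: Loose dark iron round weight, about 0.5 kg: a disc 56 mm in diameter and 22 mm high with a knob on its axis: neck 20 mm diameter from 24 to 30 mm height, knob 26 mm diameter from 33 to 48 mm height (the top). Grip it by the knob. Origin: centre of the underside; z up.
- brass_weight: Loose small brass weight, about 0.2 kg, upright: a cylinder 34 mm in diameter and 26 mm high, with a 12 mm neck and a small knob 20 mm in diameter from 36 to 44 mm height (the top). Can be gripped round the 34 mm cylinder. Origin: centre of the underside; z up.
- tall_jar: Loose closed glass jar with a steel lid, 48 mm diameter, 80 mm high. A bystander, to be left where it stands. Origin: centre of the underside.
- squat_jar: Loose closed amber glass jar with a steel lid, 56 mm diameter, 58 mm high. A bystander, to be left where it stands. Origin: centre of the underside.
There are look-alikes about, which are no part of the job. What is shaped like the round_board but green or purple is not meant.

How it is judged (in metres and radians):
At the end, for the whole second after the job is handed in: Each board lies on the stiffener of its shape, its matching weight on it, brass on the bar weight: each centred within 10 mm on what is below, height within 4 mm, tilt under 0.06 rad, at rest; oblong board in line with its slab and bar weight with the board within 0.21 rad (horizontal distance between oblong_board and oblong_slab below 0.01 m and z of oblong_board in the frame of oblong_slab between 0.012 and 0.02 m and angle between each of oblong_board, round_board, bar_weight, knob_weight, brass_weight's own z axis and vertical below 0.06 rad and linear speed of each of oblong_board, round_board, bar_weight, knob_weight, brass_weight below 0.01 m/s and angular speed of each of oblong_board, round_board, bar_weight, knob_weight, brass_weight below 0.1 rad/s and angle between the x axis of oblong_board and the x axis of oblong_slab, either way round below 0.21 rad and horizontal distance between round_board and round_slab below 0.01 m and z of round_board in the frame of round_slab between 0.012 and 0.02 m and horizontal distance between bar_weight and oblong_board below 0.01 m and z of bar_weight in the frame of oblong_board between 0.016 and 0.024 m and angle between the x axis of bar_weight and the x axis of oblong_board, either way round below 0.21 rad and horizontal distance between knob_weight and round_board below 0.01 m and z of knob_weight in the frame of round_board between 0.016 and 0.024 m and horizontal distance between brass_weight and bar_weight below 0.01 m and z of brass_weight in the frame of bar_weight between 0.036 and 0.044 m); the robot touches nothing.
It fails at once if a board or a weight is dropped: it falls freely, faster than 0.5 m/s (about 13 mm) with no finger touching it ((linear speed of oblong_board above 0.5 m/s and contact force between oblong_board and the fingers below 0.01 N) or (linear speed of round_board above 0.5 m/s and contact force between round_board and the fingers below 0.01 N) or (linear speed of bar_weight above 0.5 m/s and contact force between bar_weight and the fingers below 0.01 N) or (linear speed of knob_weight above 0.5 m/s and contact force between knob_weight and the fingers below 0.01 N) or (linear speed of brass_weight above 0.5 m/s and contact force between brass_weight and the fingers below 0.01 N)).
It fails at once if a glass jar is tipped by more than 0.3 rad or shifted by more than 30 mm (angle between any of tall_jar, squat_jar's own z axis and vertical above 0.3 rad or distance of any of tall_jar, squat_jar from where it was at the start of the episode above 0.03 m).
It also fails if it takes over 112 s, if anything falls off the work surface, if the arm or the gripper's body presses on something with over 40 N, if the wrist force passes 120 N, or if a joint passes its speed limit or range.

## Working session

There is one attempt and no reset: what is moved stays moved. The work goes in short steps, Python scripts to look and compute and a tool call to move; the robot and the scene stay as the last step left them, time stands still between calls to the robot, and variables do not carry over. Pictures are saved under pics/ and viewed, at most 17 in all, crops included, and the job is handed in when it is done.

Besides the shell and the picture viewer there is one more tool, called after ">>>" as name(argument=value, ...) on one line, values as JSON. jog_arm: Moves the arm, as the interface text tells. Shifts and turns lie within -1 to 1; 1 stands for 0.4 m of shift or pi/2 rad of turn. Its arguments: {"type":"object","properties":{"series":{"type":"string"},"grip_force":{"type":"number"}},"required":["series"]}

```bash
ls; mkdir -p pics; cat > h.py <<'E'
import numpy as np, cv2
from rig import *
def save(p,n): cv2.imwrite(f'pics/{n}.png',p['img'][:,:,::-1])
def ray(p,rc):
    K,R,t=map(np.array,(p['intrinsics'],p['R'],p['t']))
    d=R.T@np.linalg.solve(K,[rc[1],rc[0],1.]); return -R.T@t,d
def at(p,rc,z):
    c,d=ray(p,rc); return (c+d*(z-c[2])/d[2])
def proj(p,X):
    c=np.array(p['R'])@X+np.array(p['t']); u=np.array(p['intrinsics'])@c; return u[1]/u[2],u[0]/u[2]
def tri(obs):
    A=0;b=0
    for p,rc in obs:
        c,d=ray(p,rc); d=d/np.linalg.norm(d); M=np.eye(3)-np.outer(d,d); A=A+M;b=b+M@c
    return np.linalg.solve(A,b)
names='oblong_slab round_slab oblong_board round_board bar_weight knob_weight brass_weight tall_jar squat_jar'.split()
E
python3 - <<'E'
from h import *
np.set_printoptions(precision=1,suppress=True)
s=sense();print({k:np.round(s[k],3) for k in ('time_s','eef_pos','ee_rot','grip_width')})
T=capture('top');S=capture('scene');save(T,'top0');save(S,'scene0')
for p in (T,S): print(-np.array(p['R']).T@p['t'])
for n in names:
    a=mark_of(n,T);b=mark_of(n,S)
    for q in a[:4]: print(n,'T',np.array(q['point']),round(q['confidence'],2),at(T,q['point'],0))
    for q in b[:4]: print(n,'S',np.array(q['point']),round(q['confidence'],2),at(S,q['point'],0))
    if a and b: print('  tri',tri([(T,a[0]['point']),(S,b[0]['point'])]))
E
```

```text
pics
{'time_s': np.float64(0.0), 'eef_pos': array([233.8, 469.8, 249.7]), 'ee_rot': array([-0. ,  0.2,  1. , -0. ]), 'grip_width': np.float64(1.0)}
[ 401.2  -36.9 1176. ]
[754.2 379.6 830.5]
oblong_slab T [158.9 320.5] 0.74 [ 648.9 -144.2    0. ]
oblong_slab S [213.2 202.9] 0.76 [ 659.6 -137.7    0. ]
  tri [ 655.3 -147.3  -18.4]
round_slab T [235.3 190.3] 0.73 [477.9 150.9   0. ]
round_slab S [286.3 336.7] 0.74 [479.3 152.1   0. ]
  tri [478.2 151.3  -3. ]
oblong_board T [167.6 129.2] 0.76 [633.5 291.2   0. ]
oblong_board T [240.6 121.1] 0.28 [467.6 305.9   0. ]
oblong_board S [387.2 306.8] 0.75 [631.3 294.5   0. ]
  tri [632.4 293.1  -1.9]
round_board T [241.  388.4] 0.97 [ 460.7 -292.1    0. ]
round_board T [204.7 427.9] 0.97 [ 541.5 -383.8    0. ]
round_board T [289.3 392.7] 0.96 [ 353.9 -297.9    0. ]
round_board S [123.3 213.3] 0.97 [ 530.6 -382.1    0. ]
round_board S [121.6 286.4] 0.92 [ 355.8 -301.5    0. ]
round_board S [137.  252.2] 0.87 [ 459.7 -293.7    0. ]
  tri [ 503.1 -301.4   58.8]
bar_weight T [164.3 396.3] 0.76 [ 634.6 -316.1    0. ]
bar_weight S [155.3 184.6] 0.62 [ 636.3 -315.     0. ]
  tri [ 635.5 -317.    -2.6]
knob_weight S [185.8 264.9] 0.88 [ 498.9 -142.3    0. ]
brass_weight T [239.3 124.1] 0.56 [470.4 299.2   0. ]
brass_weight S [351.4 383.3] 0.73 [469.  305.3   0. ]
  tri [469.  302.9  -5.7]
tall_jar T [154.2 259.1] 0.98 [661.3  -4.5   0. ]
tall_jar S [260.5 229.3] 0.59 [654.1  -2.2   0. ]
  tri [657.4  -2.6   4. ]
squat_jar T [163.3 189.2] 0.92 [641.9 154.7   0. ]
squat_jar S [319.6 265.6] 0.7 [642.3 147.9   0. ]
  tri [641.8 151.9   9.3]
```

View pics/top0.png

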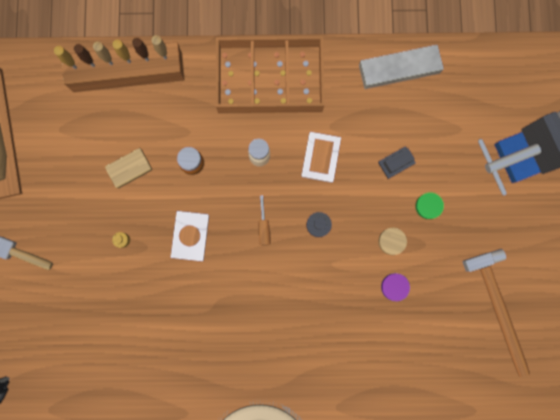

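View pics/scene0.png

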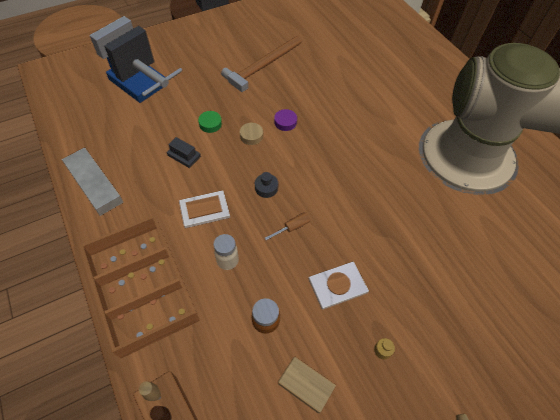

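Top picture: the round-board candidates (row, col) are pale wood (241,393), green (205,430) and purple (288,396). I choose the wooden one, since only it is pale wood. The oblong board is at (168,128), brass (240,121), bar (162,397), knob (224,319), oblong slab (157,321), round slab (236,190), and the jars at (152,259) and (160,189).

Next I'll fit poses by silhouettes in both views and take one close crop to check the choice.

```bash
cat >> h.py <<'E'
from scipy.optimize import minimize
def cyl(r,a,b):
    w=np.linspace(0,2*np.pi,36,endpoint=False); return [[r*np.cos(q),r*np.sin(q),z] for q in w for z in (a,b)]
def box(x,y,a,b): return [[i*x/2,j*y/2,z] for i in (-1,1) for j in (-1,1) for z in (a,b)]
M=dict(oblong_slab=[box(104,72,0,12)],round_slab=[box(104,72,0,12)],oblong_board=[box(90,56,0,20)],round_board=[cyl(30,0,20)],
 bar_weight=[box(72,46,0,14),box(60,30,14,40)],knob_weight=[cyl(28,0,22),cyl(10,20,34),cyl(13,33,48)],
 brass_weight=[cyl(17,0,26),cyl(6,26,36),cyl(10,36,44)],tall_jar=[cyl(24,0,80)],squat_jar=[cyl(28,0,58)])
UP=8
def sil(n,q,p):
    m=np.zeros((420,560),np.uint8); K,R,t=map(np.array,(p['intrinsics'],p['R'],p['t']))
    c,s=np.cos(q[2]),np.sin(q[2]); A=np.array([[c,-s,0],[s,c,0],[0,0,1]])
    out=[]
    for part in M[n]:
        X=np.array(part)@A.T+[q[0],q[1],q[3]]; u=(X@R.T+t)@K.T; out.append(cv2.convexHull((u[:,:2]/u[:,2:]).astype(np.float32)))
    return out
def fit(n,views,q0,fixz=True):
    # views: (picture, bool mask); antialiased by upscaling the crop 4x
    prep=[]
    for p,m in views:
        m=m.astype(np.uint8)
        cs,_=cv2.findContours(m,cv2.RETR_EXTERNAL,cv2.CHAIN_APPROX_NONE); c=max(cs,key=cv2.contourArea)
        f=np.zeros_like(m); cv2.drawContours(f,[c],-1,1,-1)
        x,y,w,h=cv2.boundingRect(c); x0,y0=max(x-15,0),max(y-15,0); f=f[y0:y+h+15,x0:x+w+15]
        F=cv2.resize(f.astype(np.float32),None,fx=4,fy=4,interpolation=cv2.INTER_LINEAR)>.5
        prep.append((p,F,x0,y0))
    def cost(v):
        q=[v[0],v[1],v[2]/50, 0 if fixz else v[3]]; e=0
        for p,F,x0,y0 in prep:
            m=np.zeros(F.shape,np.uint8)
            for h in sil(n,q,p):
                cv2.fillConvexPoly(m,np.round(((h.reshape(-1,2)-[x0,y0]+.5)*4-.5)*16).astype(np.int32),1,shift=4)
            m=m>0; e+=1-(m&F).sum()/max((m|F).sum(),1)
        return e/len(prep)
    v0=np.array([q0[0],q0[1],q0[2]*50,q0[3] if len(q0)>3 else 0])[:3 if fixz else 4]
    best=None
    for _ in range(2):
        d=np.vstack([v0]+[v0+6*e for e in np.eye(len(v0))])
        r=minimize(cost,v0,method='Nelder-Mead',options=dict(initial_simplex=d,xatol=.02,fatol=1e-5)); v0=r.x
    return np.r_[v0[:2],v0[2]/50,v0[3:]],r.fun
E
python3 - <<'E'
from h import *
np.set_printoptions(precision=2,suppress=True)
T=capture('top');S=capture('scene')
g=dict(oblong_slab=(651,-142,-.1),round_slab=(478,151,-.05),oblong_board=(632,293,.4),round_board=(461,-295,0),bar_weight=(635,-317,.4),knob_weight=(499,-143,0),brass_weight=(470,303,0),tall_jar=(655,-4,0),squat_jar=(640,152,0))
for n in names:
    V=[];out=[]
    for p in (T,S):
        c=[r for r in regions_of(n,p)]
        c=[r for r in c if np.hypot(*(at(p,r['point'],20)[:2]-g[n][:2]))<45]
        if c: V.append((p,c[0]['region']))
    if not V: print(n,'none');continue
    x0=list(g[n])
    if x0[2]: # try several yaws
        best=min((fit(n,V,(x0[0],x0[1],a)) for a in (-1.9,-1.5,-1.1,.3,0,-.3)),key=lambda r:r[1])
    else: best=fit(n,V,x0)
    z=fit(n,V,list(best[0])+[0],False) if len(V)>1 else None
    print(n,len(V),best[0],round(best[1],3),'z-fit',z and (z[0],round(z[1],3)))
cv2.imwrite('pics/crop1.png',cv2.resize(T['img'][130:310,290:470,::-1],(720,720*180//180))[:600])
E
```

```text
oblong_slab 2 [ 652.64 -144.16   -0.2 ] 0.056 z-fit (array([ 652.64, -144.74,   -0.2 ,   -1.55]), np.float64(0.053))
round_slab 2 [477.   150.53  -0.13] 0.047 z-fit (array([476.79, 150.44,  -0.14,  -2.31]), np.float64(0.044))
oblong_board 2 [630.71 289.82  -1.08] 0.066 z-fit (array([630.34, 289.99,  -1.08,  -2.49]), np.float64(0.063))
round_board 2 [ 459.97 -297.48    0.05] 0.08 z-fit (array([ 459.91, -298.41,    0.1 ,   -1.87]), np.float64(0.077))
bar_weight 2 [ 637.85 -314.67   -1.05] 0.082 z-fit (array([ 637.86, -314.66,   -1.05,   -0.06]), np.float64(0.082))
knob_weight 2 [ 496.67 -135.13    0.05] 0.129 z-fit (array([ 497.39, -135.67,    0.01,   -4.04]), np.float64(0.123))
brass_weight 2 [467.98 302.24   0.04] 0.091 z-fit (array([467.91, 302.41,   0.11,  -0.77]), np.float64(0.089))
tall_jar 2 [656.46  -4.91   0.13] 0.11 z-fit (array([656.97,  -5.19,   0.29,  -6.15]), np.float64(0.098))
squat_jar 2 [641.48 146.5   -0.  ] 0.139 z-fit (array([641.99, 147.5 ,   0.23, -12.65]), np.float64(0.115))
```

View pics/crop1.png

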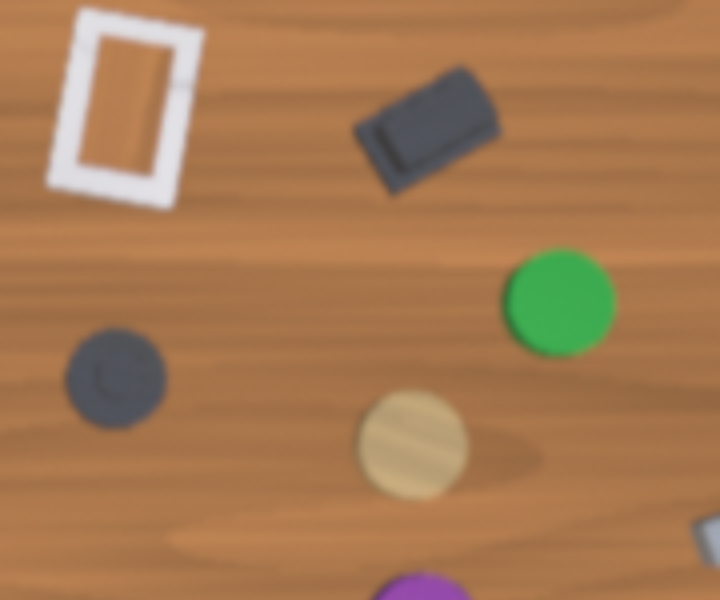

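The crop shows the pale wooden disc at about (col 413, row 445), clearly distinct from the green one at (560,300) and the purple one at the bottom edge. The choice is confirmed. First I go to the oblong board.

```bash
cat > go.py <<'E'
# usage: go.py x y z phi  -> shift/turn numbers from the present pose
import sys; from h import *
from scipy.spatial.transform import Rotation as Ro
x,y,z,phi=map(float,sys.argv[1:5]); s=sense()
w,a,b,c=s['ee_rot']; R=Ro.from_quat([a,b,c,w])
for f in (phi,phi+np.pi):
    ty=np.array([np.cos(f),np.sin(f),0]); tz=np.array([0,0,-1.]); Rt=Ro.from_matrix(np.c_[np.cross(ty,tz),ty,tz])
    rv=(R.inv()*Rt).as_rotvec()/(np.pi/2); d=R.inv().apply(np.array([x,y,z])-s['eef_pos'])/400
    print(np.round(d,3),np.round(rv,3))
yv=R.as_matrix()[:,1]
print('t',round(s['time_s'],2),'pos',np.round(s['eef_pos'],1),'phi',round(np.arctan2(yv[1],yv[0]),3),'z',np.round(R.as_matrix()[:,2],3),'q',np.round(s['joints'],2),'F',np.round(s['force'],1),'g',np.round([s['grip_width'],s['grip_force']],2))
E
python3 go.py 631 290 150 0.49
```

```text
[-1.089  0.039  0.251] [ 0.    -0.     0.394]
[-1.089  0.039  0.251] [ 0.     0.    -1.606]
t 2.0 pos [233.9 470.  250.3] phi 1.109 z [ 0.  0. -1.] q [ 0.89  0.31  1.5   0.    1.33 -0.22] F [ 0.2 -0.6 -0.2] g [0.99 0.  ]
```

>>> jog_arm(series="-0.15 0.005 0.03 0 0 0.1 1; -0.3 0.01 0.07 0 0 0.2 1; -0.45 0.015 0.1 0 0 0.3 1; -0.6 0.02 0.13 0 0 0.394 1; -0.75 0.03 0.18 0 0 0.394 1; -0.88 0.035 0.22 0 0 0.394 1; -0.98 0.039 0.251 0 0 0.394 1; -0.98 0.039 0.251 0 0 0.394 1; -0.98 0.039 0.251 0 0 0.394 1", grip_force=40)

```text
time_s: 3.12
eef_pos: [591.4, 309.7, 150.0]
ee_rot: [-0.0, 0.514, 0.858, 0.0]
force: [-1.0, -0.8, -0.1]
grip_width: 1.001
grip_force: 0.0
```

```bash
python3 go.py 631 290 150 0.49; python3 - <<'E'
from h import *
np.set_printoptions(precision=2,suppress=True)
W=capture('wrist');save(W,'w1');print(-np.array(W['R']).T@W['t'])
r=regions_of('oblong_board',W)
for q in r[:2]: print(q['confidence'],q['point'],fit('oblong_board',[(W,q['region'])],(631,290,-1.08)))
E
```

```text
[-0.09   0.064 -0.   ] [-0. -0.  0.]
[-0.09   0.064 -0.   ] [ 0. -0. -2.]
t 3.12 pos [591.4 309.7 150. ] phi 0.49 z [-0.  0. -1.] q [ 0.31  0.71  1.14  0.    1.29 -0.18] F [-1.  -0.8 -0.1] g [1. 0.]
[550.9  382.08 273.21]
0.98 [237.4, 308.3] (array([631.09, 287.79,  -1.08]), np.float64(0.04569638671983467))
```

View pics/w1.png

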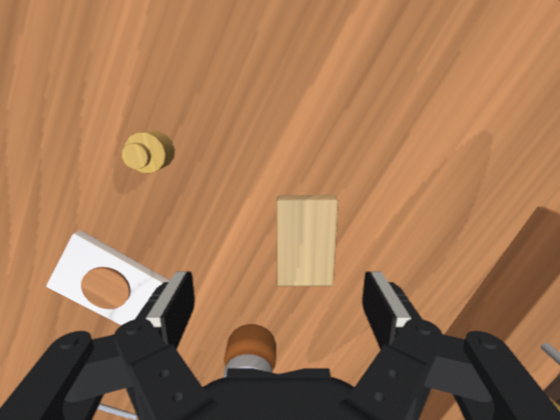

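The wrist picture shows the oblong board at (row 240, col 307) lying straight between the fingers. Brass is at (150,147) and the squat jar at (345,250) is clear of them. Now I descend and grip.

>>> jog_arm(series="-0.092 0.063 0 0 0 0 1; -0.092 0.063 0.1 0 0 0 1; -0.092 0.063 0.2 0 0 0 1; -0.092 0.063 0.28 0 0 0 1; -0.092 0.063 0.322 0 0 0 1; -0.092 0.063 0.322 0 0 0 1; -0.092 0.063 0.322 0 0 0 -1; -0.092 0.063 0.322 0 0 0 -1; -0.092 0.063 0.322 0 0 0 -1; -0.092 0.063 0.322 0 0 0 -1; -0.092 0.063 0.322 0 0 0 -1; -0.092 0.063 0.322 0 0 0 -1", grip_force=40)

```text
time_s: 4.72
eef_pos: [632.2, 289.0, 22.9]
ee_rot: [0.001, 0.514, 0.858, 0.001]
force: [-0.3, 0.8, 6.2]
grip_width: 0.639
grip_force: 43.6
```

```bash
python3 go.py 653 -144 150 1.37
```

```text
[-0.98  -0.463 -0.318] [ 0.001  0.001 -0.56 ]
[-0.98  -0.463 -0.318] [ 1.00e-03 -2.00e-03  1.44e+00]
t 4.72 pos [632.2 289.   22.9] phi 0.49 z [ 0.003  0.001 -1.   ] q [ 0.26  0.91  1.12  0.    1.11 -0.23] F [-0.3  0.8  6.2] g [ 0.64 43.59]
```

>>> jog_arm(series="0 0 -0.04 0 0 0 -1; 0 0 -0.15 0 0 0 -1; 0 0 -0.3 0 0 0 -1; -0.1 -0.05 -0.318 0 0 -0.06 -1; -0.22 -0.1 -0.318 0 0 -0.14 -1; -0.36 -0.17 -0.318 0 0 -0.22 -1; -0.5 -0.24 -0.318 0 0 -0.3 -1; -0.64 -0.3 -0.318 0 0 -0.4 -1; -0.78 -0.37 -0.318 0 0 -0.48 -1; -0.9 -0.43 -0.318 0 0 -0.54 -1; -0.96 -0.455 -0.318 0 0 -0.56 -1; -0.98 -0.463 -0.318 0 0 -0.56 -1; -0.98 -0.463 -0.318 0 0 -0.56 -1; -0.98 -0.463 -0.318 0 0 -0.56 -1")

```text
time_s: 6.48
eef_pos: [652.6, -142.9, 148.6]
ee_rot: [0.0, 0.1, 0.995, 0.0]
force: [-0.0, 0.5, -1.2]
grip_width: 0.642
grip_force: 42.8
```

```bash
python3 go.py 653 -144 40 1.37; python3 - <<'E'
from h import *
np.set_printoptions(precision=2,suppress=True)
W=capture('wrist');save(W,'w2')
for n,g in (('oblong_slab',(653,-144,-.2)),('bar_weight',(638,-315,-1.05)),('tall_jar',(656,-5,0)),('oblong_board',(653,-144,-.2,127))):
    for q in regions_of(n,W)[:1]: print(n,q['confidence'],q['point'],fit(n,[(W,q['region'])],g,len(g)<4))
E
```

```text
[-0.002 -0.003  0.271] [0.    0.    0.001]
[-0.002 -0.003  0.271] [-0.     0.    -1.999]
t 6.47 pos [ 652.6 -142.9  148.6] phi 1.371 z [ 0.  0. -1.] q [-0.39  0.71  1.14  0.    1.29 -1.76] F [-0.   0.5 -1.2] g [ 0.64 42.79]
oblong_slab 0.63 [171.4, 277.6] (array([ 653.18, -145.86,   -0.2 ]), np.float64(0.280743735731771))
bar_weight 0.68 [229.1, 96.1] (array([ 638.38, -315.46,   -1.08]), np.float64(0.06665136313920361))
tall_jar 0.87 [194.5, 452.9] (array([656.23,  -8.89,  -0.03]), np.float64(0.11426224666838936))
oblong_board 0.58 [269.1, 278.7] (array([ 652.62, -144.67,   -0.2 ,  120.5 ]), np.float64(0.013458785860134492))
```

View pics/w2.png

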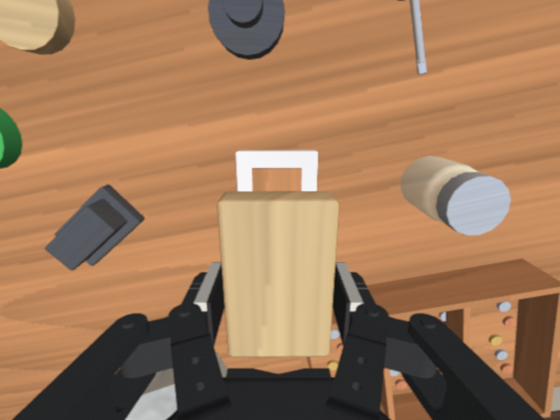

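The wrist picture shows the board level in the jaws (centre near row 275, col 278), aligned with the slab edge showing at (160,278). The tall jar at (200,475) is clear, and the bar weight is at (229,96). I'll lower it and feel for contact.

>>> jog_arm(series="0 0 0.08 0 0 0 -1; 0 0 0.16 0 0 0 -1; 0 0 0.22 0 0 0 -1; 0 0 0.25 0 0 0 -1; 0 0 0.26 0 0 0 -1; 0 0 0.26 0 0 0 -1; 0 0 0.26 0 0 0 -1")

```text
time_s: 7.6
eef_pos: [652.9, -144.5, 45.3]
ee_rot: [0.001, 0.1, 0.995, -0.0]
force: [0.1, -0.2, -1.0]
grip_width: 0.645
grip_force: 42.8
```

>>> jog_arm(series="0 0 0.005 0 0 0 -1; 0 0 0.007 0 0 0 -1; 0 0 0.007 0 0 0 -1")

```text
time_s: 7.98
eef_pos: [652.5, -144.3, 41.5]
ee_rot: [-0.0, 0.1, 0.995, 0.0]
force: [-0.4, 0.1, -0.6]
grip_width: 0.643
grip_force: 42.8
```

>>> jog_arm(series="0 0 0.002 0 0 0 -1; 0 0 0.004 0 0 0 -1; 0 0 0.004 0 0 0 -1")

```text
time_s: 8.35
eef_pos: [652.5, -144.3, 39.8]
ee_rot: [-0.0, 0.1, 0.995, 0.0]
force: [-0.1, -0.6, -1.2]
grip_width: 0.644
grip_force: 42.8
```

>>> jog_arm(series="0 0 0.002 0 0 0 -1; 0 0 0.003 0 0 0 -1; 0 0 0.003 0 0 0 -1")

```text
time_s: 8.72
eef_pos: [652.5, -144.3, 39.0]
ee_rot: [0.0, 0.1, 0.995, -0.0]
force: [-1.5, -0.0, 2.1]
grip_width: 0.64
grip_force: 43.1
```

>>> jog_arm(series="0 0 0.002 0 0 0 -1; 0 0 0.003 0 0 0 -1; 0 0 0.003 0 0 0 -1")

```text
time_s: 9.1
eef_pos: [652.7, -144.4, 38.9]
ee_rot: [0.0, 0.1, 0.995, -0.0]
force: [-4.8, 0.9, 10.0]
grip_width: 0.644
grip_force: 44.0
```

Contact came at the expected height. Release, rise and look.

>>> jog_arm(series="0 0 -0.002 0 0 0 -1; 0 0 -0.002 0 0 0 1; 0 0 -0.002 0 0 0 1; 0 0 -0.002 0 0 0 1; 0 0 -0.002 0 0 0 1; 0 0 -0.02 0 0 0 1; 0 0 -0.1 0 0 0 1; 0 0 -0.22 0 0 0 1; 0 0 -0.3 0 0 0 1; 0 0 -0.3 0 0 0 1; 0 0 -0.3 0 0 0 1")

```text
time_s: 10.48
eef_pos: [652.1, -144.2, 156.7]
ee_rot: [-0.001, 0.1, 0.995, 0.0]
force: [-0.5, -0.7, -0.4]
grip_width: 0.999
grip_force: 0.0
```

```bash
python3 - <<'E'
from h import *
np.set_printoptions(precision=2,suppress=True)
W=capture('wrist');T=capture('top')
for p in (W,T):
  for n,g in (('oblong_board',(653,-144,-.2,16)),('bar_weight',(638,-315,-1.05,0)),('knob_weight',(497,-135,0,0))):
    f=M[n]; M[n]=[[[a,b,c+g[3]] for a,b,c in k] for k in f]
    for q in regions_of(n,p)[:1]: print(n,q['confidence'],q['point'],fit(n,[(p,q['region'])],g[:3]))
    M[n]=f
E
python3 go.py 638 -315 150 0.51
```

```text
oblong_board 0.67 [156.1, 282.9] (array([ 645.1 , -139.29,   -0.2 ]), np.float64(0.8574166412265527))
bar_weight 0.98 [225.4, 104.9] (array([ 638.  , -314.99,   -1.05]), np.float64(0.0531327747433441))
knob_weight 0.63 [26.7, 249.1] (array([ 498.86, -136.52,    0.09]), np.float64(0.017328519855595692))
bar_weight 0.82 [161.2, 397.5] (array([ 636.89, -313.51,   -0.98]), np.float64(0.17768376520359597))
[-0.05  -0.425  0.018] [-0.    -0.     0.547]
[-0.05  -0.425  0.018] [ 0.    -0.    -1.453]
t 10.88 pos [ 652.5 -144.3  157.2] phi 1.37 z [-0.  0. -1.] q [-0.39  0.71  1.13  0.    1.31 -1.76] F [-0.3 -0.6  1. ] g [1. 0.]
```

>>> jog_arm(series="-0.01 -0.08 0.018 0 0 0.1 1; -0.02 -0.18 0.018 0 0 0.2 1; -0.03 -0.28 0.018 0 0 0.3 1; -0.04 -0.36 0.018 0 0 0.4 1; -0.05 -0.41 0.018 0 0 0.5 1; -0.05 -0.425 0.018 0 0 0.54 1; -0.05 -0.425 0.018 0 0 0.54 1; -0.05 -0.425 0.018 0 0 0.54 1")

```text
time_s: 11.88
eef_pos: [638.3, -314.4, 150.3]
ee_rot: [-0.0, 0.5, 0.866, 0.0]
force: [-0.5, 0.1, 0.4]
grip_width: 0.994
grip_force: 0.0
```

```bash
python3 - <<'E'
from h import *
np.set_printoptions(precision=2,suppress=True)
W=capture('wrist');save(W,'w3')
for n,g in (('oblong_board',(653,-144,-.2,16)),('bar_weight',(638,-315,-1.05,0))):
    f=M[n]; M[n]=[[[a,b,c+g[3]] for a,b,c in k] for k in f]
    for q in regions_of(n,W)[:2]: print(n,q['confidence'],q['point'],fit(n,[(W,q['region'])],g[:3]))
    M[n]=f
E
python3 go.py 638 -315 36 0.52
```

```text
oblong_board 0.72 [35.4, 418.7] (array([ 650.28, -144.75,   -0.2 ]), np.float64(0.033542051146849494))
bar_weight 0.81 [203.9, 280.3] (array([ 638.71, -315.83,   -1.07]), np.float64(0.05029304967531001))
[-0.001 -0.001  0.286] [0.    0.    0.002]
[-0.001 -0.001  0.286] [-0.     0.    -1.998]
t 12.03 pos [ 638.3 -314.5  150.4] phi 0.523 z [ 0.  0. -1.] q [-0.62  0.82  0.95  0.    1.38 -1.14] F [ 0.6 -0.3 -0.4] g [1. 0.]
```

View pics/w3.png

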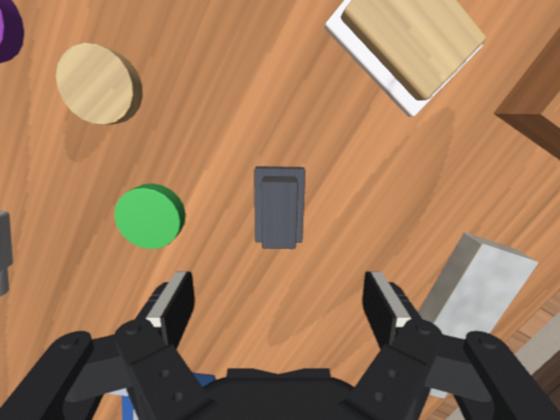

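The oblong board lies squarely on its slab (35,420), and the bar weight is centred between the jaws at (207,279). Now I descend, grip it and lift.

>>> jog_arm(series="-0.002 -0.001 0.1 0 0 0 1; -0.002 -0.001 0.2 0 0 0 1; -0.002 -0.001 0.26 0 0 0 1; -0.002 -0.001 0.281 0 0 0 1; -0.002 -0.001 0.281 0 0 0 1; -0.002 -0.001 0.281 0 0 0 -1; -0.002 -0.001 0.281 0 0 0 -1; -0.002 -0.001 0.281 0 0 0 -1; -0.002 -0.001 0.281 0 0 0 -1; -0.002 -0.001 0.281 0 0 0 -1; -0.002 -0.001 0.281 0 0 0 -1; -0.002 -0.001 0.281 0 0 0 -1; -0.002 -0.001 0.281 0 0 0 -1", grip_force=90)

```text
time_s: 13.65
eef_pos: [638.5, -316.0, 38.9]
ee_rot: [0.001, 0.501, 0.866, -0.0]
force: [-1.2, 0.3, 5.5]
grip_width: 0.331
grip_force: 92.2
```

```bash
python3 go.py 652.5 -144.5 150 1.37
```

```text
[ 0.354  0.244 -0.278] [ 0.     0.001 -0.54 ]
[ 0.354  0.244 -0.278] [ 1.00e-03 -0.00e+00  1.46e+00]
t 13.65 pos [ 638.5 -316.    38.9] phi 0.522 z [ 0.001 -0.001 -1.   ] q [-0.62  0.93  1.04  0.    1.17 -1.15] F [-1.2  0.3  5.5] g [ 0.33 92.16]
```

>>> jog_arm(series="0 0 -0.04 0 0 0 -1; 0 0 -0.14 0 0 0 -1; 0 0 -0.25 0 0 0 -1; 0.05 0.03 -0.278 0 0 -0.08 -1; 0.12 0.08 -0.278 0 0 -0.18 -1; 0.2 0.14 -0.278 0 0 -0.28 -1; 0.28 0.19 -0.278 0 0 -0.38 -1; 0.33 0.23 -0.278 0 0 -0.47 -1; 0.354 0.244 -0.278 0 0 -0.54 -1; 0.354 0.244 -0.278 0 0 -0.54 -1; 0.354 0.244 -0.278 0 0 -0.54 -1; 0.354 0.244 -0.278 0 0 -0.54 -1")

```text
time_s: 15.15
eef_pos: [652.1, -145.1, 149.0]
ee_rot: [-0.0, 0.101, 0.995, -0.0]
force: [0.5, -0.7, -7.2]
grip_width: 0.331
grip_force: 90.4
```

```bash
python3 go.py 652.5 -144.5 78 1.37; python3 - <<'E'
from h import *
np.set_printoptions(precision=2,suppress=True)
W=capture('wrist');save(W,'w4')
for n,g in (('oblong_board',(653,-144,-.2,16)),('bar_weight',(652,-144,-.2,111))):
    f=M[n]; M[n]=[[[a,b,c+g[3]] for a,b,c in k] for k in f]
    for q in regions_of(n,W)[:2]: print(n,q['confidence'],q['point'],fit(n,[(W,q['region'])],g[:3]))
    M[n]=f
E
```

```text
[-0.001  0.002  0.177] [-0.    -0.    -0.002]
[-0.001  0.002  0.177] [-0.     0.     1.998]
t 15.15 pos [ 652.1 -145.1  149. ] phi 1.368 z [-0.  0. -1.] q [-0.39  0.71  1.14 -0.    1.29 -1.76] F [ 0.5 -0.7 -7.2] g [ 0.33 90.43]
oblong_board 0.83 [177.2, 280.2] (array([ 651.33, -145.23,   -0.18]), np.float64(0.28787902703897206))
bar_weight 0.33 [177.7, 281.3] (array([ 629.19, -135.78,   -0.21]), np.float64(0.4063306812793087))
```

View pics/w4.png

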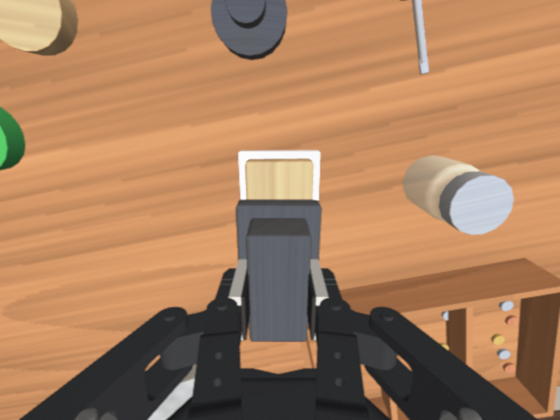

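The bar is held level and in line with the board and slab seen behind it (rows 150–200, col 280). Next I check its lengthwise offset from the edge rows.

```bash
python3 - <<'E'
from h import *
W=capture('wrist')
a=-.2; u=np.array([np.cos(a),np.sin(a),0])
c=np.array([652.2,-145,110]); b=np.array([652.6,-144.6,16])
for s in (-1,1): print(s,'foot top',proj(W,c+u*36*s+[0,0,14]),'bar top',proj(W,c+u*30*s+[0,0,40]),'board top',proj(W,b+u*45*s+[0,0,20]),'slab',proj(W,b*[1,1,0]+u*52*s+[0,0,12]))
g=cv2.cvtColor(W['img'],cv2.COLOR_RGB2GRAY).astype(int); col=g[:,270:290].mean(1)
d=np.diff(col); print([(i,round(d[i])) for i in range(130,360) if abs(d[i])>8])
E
```

```text
-1 foot top (np.float64(208.09816999004858), np.float64(280.89077094681824)) bar top (np.float64(238.85147269592295), np.float64(281.4710546025052)) board top (np.float64(163.23318910440435), np.float64(280.3801009893174)) slab (np.float64(150.44713852191404), np.float64(280.1418486203548))
1 foot top (np.float64(321.3183645171493), np.float64(280.93332839146433)) bar top (np.float64(345.6423678345119), np.float64(281.4385177945251)) board top (np.float64(263.7774827284591), np.float64(280.4723763608126)) slab (np.float64(258.1407998541541), np.float64(280.267084250452))
[(148, 12), (149, 39), (150, 40), (151, 17), (157, -31), (158, -59), (160, 23), (161, 24), (197, -11), (198, -52), (199, -59), (200, -17), (204, 9), (205, 11), (217, -19), (234, 9), (235, 10), (340, 15), (341, 43), (342, 11)]
```

Bar and board are both about 2.3 mm towards the base, so relative to each other they are aligned to within 0.5 mm. I lower straight down.

>>> jog_arm(series="0 0 0.06 0 0 0 -1; 0 0 0.12 0 0 0 -1; 0 0 0.165 0 0 0 -1; 0 0 0.178 0 0 0 -1; 0 0 0.178 0 0 0 -1; 0 0 0.178 0 0 0 -1")

```text
time_s: 16.1
eef_pos: [652.8, -144.6, 79.0]
ee_rot: [0.001, 0.1, 0.995, -0.0]
force: [0.1, 0.1, -6.7]
grip_width: 0.329
grip_force: 90.3
```

>>> jog_arm(series="0 0 0.002 0 0 0 -1; 0 0 0.004 0 0 0 -1; 0 0 0.004 0 0 0 -1")

```text
time_s: 16.48
eef_pos: [652.3, -144.4, 76.3]
ee_rot: [-0.0, 0.1, 0.995, 0.0]
force: [1.1, 0.7, -7.0]
grip_width: 0.328
grip_force: 90.3
```

>>> jog_arm(series="0 0 0.002 0 0 0 -1; 0 0 0.003 0 0 0 -1; 0 0 0.003 0 0 0 -1")

```text
time_s: 16.85
eef_pos: [652.3, -144.4, 75.0]
ee_rot: [-0.0, 0.1, 0.995, 0.0]
force: [0.3, -0.4, -7.8]
grip_width: 0.323
grip_force: 90.3
```

>>> jog_arm(series="0 0 0.002 0 0 0 -1; 0 0 0.003 0 0 0 -1; 0 0 0.003 0 0 0 -1")

```text
time_s: 17.23
eef_pos: [652.4, -144.4, 74.9]
ee_rot: [0.0, 0.1, 0.995, -0.0]
force: [-5.4, 1.3, 3.9]
grip_width: 0.326
grip_force: 91.8
```

>>> jog_arm(series="0 0 0.002 0 0 0 -1; 0 0 0.003 0 0 0 -1; 0 0 0.003 0 0 0 -1")

```text
time_s: 17.6
eef_pos: [652.5, -144.5, 74.9]
ee_rot: [0.001, 0.1, 0.995, -0.0]
force: [-8.7, 2.5, 11.5]
grip_width: 0.328
grip_force: 92.9
```

>>> jog_arm(series="0 0 -0.003 0 0 0 -1; 0 0 -0.003 0 0 0 1; 0 0 -0.003 0 0 0 1; 0 0 -0.003 0 0 0 1; 0 0 -0.003 0 0 0 1; 0 0 -0.003 0 0 0 1; 0 0 -0.05 0 0 0 1; 0 0 -0.15 0 0 0 1; 0 0 -0.2 0 0 0 1; 0 0 -0.2 0 0 0 1")

```text
time_s: 18.85
eef_pos: [653.1, -144.7, 155.5]
ee_rot: [0.002, 0.1, 0.995, -0.001]
force: [-0.2, 0.1, 0.1]
grip_width: 1.001
grip_force: 0.0
```

```bash
python3 go.py 459.5 -298 150 0.9; python3 - <<'E'
from h import *
np.set_printoptions(precision=2,suppress=True)
W=capture('wrist');save(W,'w5')
E
```

```text
[ 0.398 -0.472  0.012] [0.    0.003 0.299]
[ 0.398 -0.472  0.012] [-0.004  0.    -1.701]
t 18.85 pos [ 653.1 -144.7  155.5] phi 1.37 z [ 0.004 -0.002 -1.   ] q [-0.39  0.71  1.13  0.    1.3  -1.76] F [-0.2  0.1  0.1] g [1. 0.]
```

View pics/w5.png

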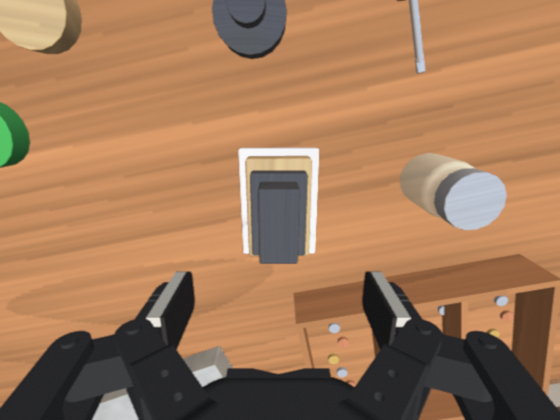

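The stack is concentric: slab edge at (153,279), board and bar centred at about (220,279), bar lengthwise. Now to the round board.

>>> jog_arm(series="0.07 -0.08 0 0 0 0.06 1; 0.15 -0.18 0.01 0 0 0.12 1; 0.23 -0.28 0.01 0 0 0.18 1; 0.31 -0.37 0.012 0 0 0.24 1; 0.37 -0.44 0.012 0 0 0.3 1; 0.398 -0.472 0.012 0 0 0.3 1; 0.398 -0.472 0.012 0 0 0.3 1; 0.398 -0.472 0.012 0 0 0.3 1")

```text
time_s: 19.9
eef_pos: [459.3, -296.9, 147.7]
ee_rot: [-0.0, 0.329, 0.944, 0.0]
force: [-0.5, -0.9, 0.5]
grip_width: 1.001
grip_force: 0.0
```

```bash
python3 - <<'E'
from h import *
np.set_printoptions(precision=2,suppress=True)
W=capture('wrist');save(W,'w6')
for n,g in (('round_board',(459.5,-298,0)),('knob_weight',(497,-135,0))):
    for q in regions_of(n,W)[:3]:
        if np.hypot(*(at(W,q['point'],10)[:2]-g[:2]))<45: print(n,round(q['confidence'],2),q['point'],fit(n,[(W,q['region'])],g))
E
python3 go.py 459.5 -298 24 0.9
```

```text
round_board 0.59 [208.4, 276.7] (array([ 460.51, -298.66,   -0.01]), np.float64(0.05082052167904649))
[-0.002 -0.002  0.309] [ 0. -0.  0.]
[-0.002 -0.002  0.309] [ 0.  0. -2.]
t 20.05 pos [ 459.2 -296.9  147.8] phi 0.9 z [-0.  0. -1.] q [-0.79  0.46  1.57  0.    1.11 -1.69] F [ 0.6 -0.5  0. ] g [1. 0.]
```

View pics/w6.png

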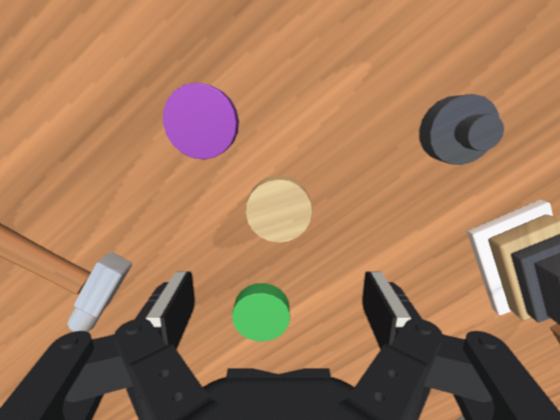

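The wooden disc is at (210,279) between the jaws, with green (313,261) and purple (121,201) clear of the fingers.

>>> jog_arm(series="-0.004 -0.001 0.1 0 0 0 1; -0.004 -0.001 0.2 0 0 0 1; -0.004 -0.001 0.28 0 0 0 1; -0.004 -0.001 0.311 0 0 0 1; -0.004 -0.001 0.311 0 0 0 1; -0.004 -0.001 0.311 0 0 0 -1; -0.004 -0.001 0.311 0 0 0 -1; -0.004 -0.001 0.311 0 0 0 -1; -0.004 -0.001 0.311 0 0 0 -1; -0.004 -0.001 0.311 0 0 0 -1; -0.004 -0.001 0.311 0 0 0 -1", grip_force=40)

```text
time_s: 21.42
eef_pos: [460.2, -299.4, 25.1]
ee_rot: [0.001, 0.33, 0.944, -0.001]
force: [-0.3, 1.3, 5.8]
grip_width: 0.675
grip_force: 41.9
```

```bash
python3 go.py 477 90 150 1.7
```

```text
[ 0.573  0.788 -0.314] [-0.001  0.002 -0.51 ]
[ 0.573  0.788 -0.314] [2.00e-03 1.00e-03 1.49e+00]
t 21.43 pos [ 460.2 -299.4   25.1] phi 0.899 z [ 0.002 -0.002 -1.   ] q [-0.79  0.64  1.65  0.    0.85 -1.69] F [-0.3  1.3  5.8] g [ 0.68 41.88]
```

>>> jog_arm(series="0 0 -0.04 0 0 0 -1; 0 0 -0.16 0 0 0 -1; 0 0 -0.28 0 0 0 -1; 0.04 0.06 -0.314 0 0 -0.03 -1; 0.11 0.15 -0.314 0 0 -0.09 -1; 0.19 0.26 -0.314 0 0 -0.15 -1; 0.27 0.37 -0.314 0 0 -0.21 -1; 0.35 0.48 -0.314 0 0 -0.28 -1; 0.43 0.59 -0.314 0 0 -0.35 -1; 0.51 0.7 -0.314 0 0 -0.42 -1; 0.58 0.79 -0.314 0 0 -0.47 -1; 0.64 0.87 -0.314 0 0 -0.51 -1; 0.668 0.907 -0.314 0 0 -0.51 -1; 0.668 0.907 -0.314 0 0 -0.51 -1; 0.668 0.907 -0.314 0 0 -0.51 -1")

```text
time_s: 23.3
eef_pos: [476.6, 150.8, 149.7]
ee_rot: [0.0, -0.064, 0.998, -0.0]
force: [-0.5, -0.6, -0.4]
grip_width: 0.683
grip_force: 43.2
```

```bash
python3 - <<'E'
from h import *
np.set_printoptions(precision=2,suppress=True)
W=capture('wrist');save(W,'w7')
z=sense()['eef_pos'][2]-25.1
for n,g in (('round_slab',(477,150.5,-.13,0)),('round_board',(477,150.5,0,z)),('brass_weight',(468,302,0,0))):
    f=M[n]; M[n]=[[[a,b,c+g[3]] for a,b,c in k] for k in f]
    for q in regions_of(n,W)[:1]: print(n,round(q['confidence'],2),q['point'],q['region'].sum(),fit(n,[(W,q['region'])],g[:3]))
    M[n]=f
E
python3 go.py 477 150.5 45 1.7
```

```text
round_slab 0.93 [187.0, 280.9] 5973 (array([477.07, 149.95,  -0.12]), np.float64(0.2868364799617322))
round_board 0.85 [276.6, 279.2] 10665 (array([475.7 , 149.39,   0.09]), np.float64(0.04134968428273422))
brass_weight 0.84 [220.9, 442.1] 1736 (array([469.36, 301.31,   0.07]), np.float64(0.047272477599642926))
[-0.001 -0.001  0.261] [-0.     0.    -0.001]
[-0.001 -0.001  0.261] [0.    0.    1.999]
t 23.5 pos [476.6 150.7 149.3] phi 1.698 z [ 0. -0. -1.] q [ 0.07  0.36  1.71 -0.    1.07 -1.63] F [-0.6 -0.2 -0.8] g [ 0.68 43.17]
```

View pics/w7.png

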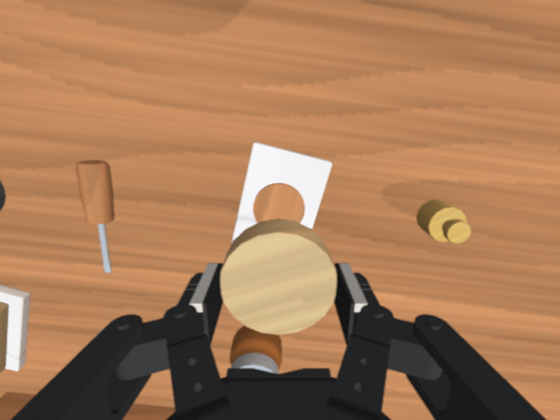

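The disc is held level at (278,279) over the round slab, with the stiffener showing at (205,279). The squat jar at (350,257) is well below and away. I lower it.

>>> jog_arm(series="-0.003 0.002 0.08 0 0 0 -1; -0.003 0.002 0.16 0 0 0 -1; -0.003 0.002 0.23 0 0 0 -1; -0.003 0.002 0.256 0 0 0 -1; -0.003 0.002 0.264 0 0 0 -1; -0.003 0.002 0.264 0 0 0 -1")

```text
time_s: 24.25
eef_pos: [478.0, 152.3, 44.2]
ee_rot: [0.001, -0.064, 0.998, 0.0]
force: [0.3, -0.3, 0.1]
grip_width: 0.679
grip_force: 43.2
```

>>> jog_arm(series="0 0 0.002 0 0 0 -1; 0 0 0.004 0 0 0 -1; 0 0 0.004 0 0 0 -1")

```text
time_s: 24.62
eef_pos: [477.6, 152.3, 42.0]
ee_rot: [0.0, -0.064, 0.998, -0.0]
force: [-0.6, -0.0, -0.7]
grip_width: 0.679
grip_force: 43.2
```

>>> jog_arm(series="0 0 0.002 0 0 0 -1; 0 0 0.003 0 0 0 -1; 0 0 0.003 0 0 0 -1")

```text
time_s: 25.0
eef_pos: [477.7, 152.3, 41.1]
ee_rot: [0.0, -0.064, 0.998, -0.0]
force: [-2.1, -1.1, 4.8]
grip_width: 0.68
grip_force: 43.8
```

>>> jog_arm(series="0 0 0.002 0 0 0 -1; 0 0 0.003 0 0 0 -1; 0 0 0.003 0 0 0 -1")

```text
time_s: 25.38
eef_pos: [477.7, 152.3, 41.0]
ee_rot: [0.0, -0.064, 0.998, -0.0]
force: [-7.3, -2.5, 19.7]
grip_width: 0.68
grip_force: 45.1
```

>>> jog_arm(series="0 0 -0.004 0 0 0 -1; 0 0 -0.004 0 0 0 1; 0 0 -0.004 0 0 0 1; 0 0 -0.004 0 0 0 1; 0 0 -0.004 0 0 0 1; 0 0 -0.02 0 0 0 1; 0 0 -0.12 0 0 0 1; 0 0 -0.24 0 0 0 1; 0 0 -0.27 0 0 0 1; 0 0 -0.27 0 0 0 1")

```text
time_s: 26.62
eef_pos: [477.6, 152.3, 147.8]
ee_rot: [0.001, -0.064, 0.998, -0.0]
force: [-0.0, -0.6, -0.4]
grip_width: 0.999
grip_force: 0.0
```

```bash
python3 - <<'E'
from h import *
np.set_printoptions(precision=2,suppress=True)
W=capture('wrist');save(W,'w8')
for n,g in (('round_slab',(477,150.5,-.13,0)),('round_board',(477,150.5,0,16)),('brass_weight',(468,302,0,0))):
    f=M[n]; M[n]=[[[a,b,c+g[3]] for a,b,c in k] for k in f]
    for q in regions_of(n,W)[:1]: print(n,round(q['confidence'],2),q['point'],q['region'].sum(),fit(n,[(W,q['region'])],g[:3]))
    M[n]=f
E
python3 go.py 497.5 -135.5 150 1.2
```

```text
round_slab 0.76 [175.6, 276.6] 4656 (array([476.75, 149.89,  -0.12]), np.float64(0.4682832479673341))
round_board 0.86 [209.9, 279.4] 4046 (array([476.38, 151.15,   0.14]), np.float64(0.028937151176898768))
brass_weight 0.61 [218.5, 443.4] 1784 (array([469.26, 300.53,  -0.02]), np.float64(0.04589193190229457))
[ 0.042 -0.72  -0.009] [-0.    -0.002  0.318]
[ 0.042 -0.72  -0.009] [ 0.002 -0.    -1.682]
t 26.82 pos [477.  152.2 146.3] phi 1.7 z [-0.002 -0.    -1.   ] q [ 0.07  0.37  1.71 -0.    1.06 -1.63] F [0.6 1.1 0.3] g [1. 0.]
```

The round board is within about 1 mm of the slab centre. Now the knob weight.

>>> jog_arm(series="0.003 -0.06 0 0 0 0.03 1; 0.01 -0.16 0 0 0 0.08 1; 0.015 -0.28 0 0 0 0.13 1; 0.02 -0.41 0 0 0 0.18 1; 0.03 -0.53 0 0 0 0.24 1; 0.035 -0.63 0 0 0 0.3 1; 0.04 -0.7 0 0 0 0.318 1; 0.042 -0.72 0 0 0 0.318 1; 0.042 -0.72 0 0 0 0.318 1; 0.042 -0.72 0 0 0 0.318 1")

```text
time_s: 28.08
eef_pos: [497.8, -134.4, 147.3]
ee_rot: [-0.0, 0.184, 0.983, 0.0]
force: [-0.8, 0.4, -0.7]
grip_width: 0.996
grip_force: 0.0
```

```bash
python3 - <<'E'
from h import *
np.set_printoptions(precision=2,suppress=True)
W=capture('wrist');save(W,'w9')
for n,g in (('knob_weight',(497.5,-135.5,0)),):
    for q in regions_of(n,W)[:1]: print(n,round(q['confidence'],2),q['point'],q['region'].sum(),fit(n,[(W,q['region'])],g))
E
python3 go.py 497.5 -135.5 44.5 1.2
```

```text
knob_weight 0.92 [210.2, 279.8] 3213 (array([ 498.57, -136.69,    0.03]), np.float64(0.0205136055723526))
[ 0.    -0.003  0.257] [ 0.    -0.     0.001]
[ 0.    -0.003  0.257] [ 0.     0.    -1.999]
t 28.18 pos [ 497.9 -134.6  147.5] phi 1.201 z [-0.  0. -1.] q [-0.49  0.4   1.66  0.    1.08 -1.69] F [-0.  -0.1 -0.1] g [1. 0.]
```

View pics/w9.png

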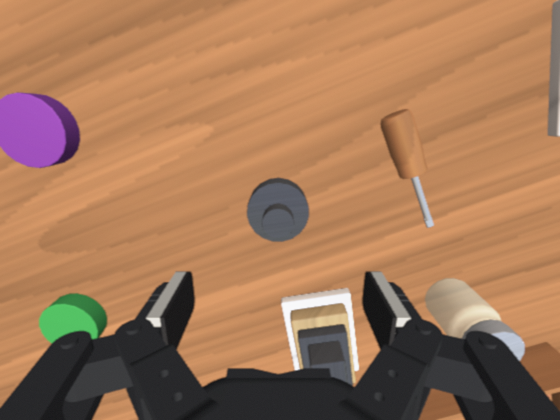

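The knob weight is at (209,278) with its knob in the middle between the jaws. Nothing is in the fingers' way.

>>> jog_arm(series="-0.003 -0.004 0.09 0 0 0 1; -0.003 -0.004 0.18 0 0 0 1; -0.003 -0.004 0.24 0 0 0 1; -0.003 -0.004 0.257 0 0 0 1; -0.003 -0.004 0.257 0 0 0 1; -0.003 -0.004 0.257 0 0 0 -1; -0.003 -0.004 0.257 0 0 0 -1; -0.003 -0.004 0.257 0 0 0 -1; -0.003 -0.004 0.257 0 0 0 -1; -0.003 -0.004 0.257 0 0 0 -1; -0.003 -0.004 0.257 0 0 0 -1; -0.003 -0.004 0.257 0 0 0 -1; -0.003 -0.004 0.257 0 0 0 -1", grip_force=90)

```text
time_s: 29.8
eef_pos: [498.6, -137.4, 45.4]
ee_rot: [0.0, 0.184, 0.983, -0.0]
force: [-2.5, 0.9, 6.9]
grip_width: 0.268
grip_force: 87.8
```

```bash
python3 go.py 476.5 150.7 160 1.7
```

```text
[ 0.312  0.651 -0.287] [-0.     0.    -0.318]
[ 0.312  0.651 -0.287] [0.    0.    1.682]
t 29.8 pos [ 498.6 -137.4   45.4] phi 1.2 z [ 0. -0. -1.] q [-0.5   0.56  1.74 -0.    0.85 -1.7 ] F [-2.5  0.9  6.9] g [ 0.27 87.83]
```

>>> jog_arm(series="0 0 -0.03 0 0 0 -1; 0 0 -0.12 0 0 0 -1; 0 0 -0.23 0 0 0 -1; 0.02 0.04 -0.287 0 0 -0.02 -1; 0.06 0.12 -0.287 0 0 -0.06 -1; 0.11 0.22 -0.287 0 0 -0.11 -1; 0.16 0.33 -0.287 0 0 -0.16 -1; 0.21 0.44 -0.287 0 0 -0.22 -1; 0.26 0.54 -0.287 0 0 -0.28 -1; 0.3 0.62 -0.287 0 0 -0.318 -1; 0.312 0.651 -0.287 0 0 -0.318 -1; 0.312 0.651 -0.287 0 0 -0.318 -1; 0.312 0.651 -0.287 0 0 -0.318 -1")

```text
time_s: 31.42
eef_pos: [476.6, 149.5, 159.5]
ee_rot: [-0.0, -0.064, 0.998, -0.0]
force: [-0.5, 0.4, -5.6]
grip_width: 0.266
grip_force: 89.2
```

```bash
python3 - <<'E'
from h import *
np.set_printoptions(precision=2,suppress=True)
W=capture('wrist');save(W,'w10')
z=sense()['eef_pos'][2]-45.4
for n,g in (('round_board',(476.5,151,0,16)),('knob_weight',(476.5,151,0,z))):
    f=M[n]; M[n]=[[[a,b,c+g[3]] for a,b,c in k] for k in f]
    for q in regions_of(n,W)[:1]: print(n,round(q['confidence'],2),q['point'],q['region'].sum(),fit(n,[(W,q['region'])],g[:3]))
    M[n]=f
E
python3 go.py 476.5 150.7 85 1.7
```

```text
round_board 0.78 [198.8, 281.4] 2016 (array([478.  , 151.22,   0.15]), np.float64(0.4232975938609388))
knob_weight 0.86 [255.0, 278.0] 6464 (array([475.95, 148.04,   0.2 ]), np.float64(0.22434988711625148))
[-0.     0.003  0.186] [-0.    -0.    -0.001]
[-0.     0.003  0.186] [-0.     0.     1.999]
t 31.57 pos [476.6 149.7 159.5] phi 1.698 z [-0. -0. -1.] q [ 0.07  0.35  1.7  -0.    1.09 -1.63] F [ 0.1 -0.1 -4.1] g [ 0.27 89.18]
```

View pics/w10.png

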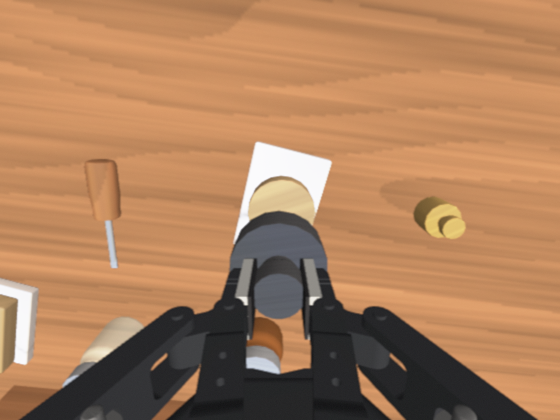

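```bash
python3 - <<'E'
from h import *
W=capture('wrist'); p=sense()['eef_pos']; zb=p[2]-45.4
for nm,part,c in (('disc bot',cyl(28,0,0),(p[0],p[1],zb)),('disc top',cyl(28,22,22),(p[0],p[1],zb)),('knob top',cyl(13,48,48),(p[0],p[1],zb)),('board bot',cyl(30,16,16),(476.4,151.1,0)),('board top',cyl(30,36,36),(476.4,151.1,0))):
    u=np.array([proj(W,np.array(q)+c) for q in part]); print(nm,'rows',u[:,0].min().round(1),u[:,0].max().round(1),'cols',u[:,1].min().round(1),u[:,1].max().round(1))
g=cv2.cvtColor(W['img'],cv2.COLOR_RGB2GRAY).astype(int)
d=np.diff(g[:,276:284].mean(1)); print('col280',[(i,round(d[i])) for i in range(130,340) if abs(d[i])>5])
for r in (200,205,240,250): 
    d=np.diff(g[r-1:r+2].mean(0)); print(r,[(i,round(d[i])) for i in range(210,350) if abs(d[i])>12])
E
```

```text
disc bot rows 210.9 291.1 cols 236.3 325.2
disc top rows 224.3 312.5 cols 231.1 331.1
knob top rows 274.9 321.2 cols 254.4 308.8
board bot rows 174.2 234.8 cols 249.4 313.0
board top rows 179.0 243.6 cols 247.3 315.5
col280 [(145, 15), (146, 34), (147, 32), (148, 11), (174, -22), (175, -70), (176, -30), (178, 19), (179, 42), (180, 19), (209, -22), (210, -68), (211, -43), (222, 11), (223, 14), (254, -8), (255, -15), (256, -7), (272, 9), (273, 15), (274, 6), (317, 14), (318, 31), (319, 16), (323, -8), (324, -11), (325, -9), (326, -5), (327, -6)]
200 [(240, 13), (241, 53), (242, 41), (248, -19), (249, -29), (311, 12), (312, 26), (313, 12), (318, -17), (319, -52), (320, -27)]
205 [(239, 14), (240, 54), (241, 39), (247, -19), (248, -25), (313, 22), (317, -37), (318, -43)]
240 [(232, 32), (233, 29), (234, -18), (235, -68), (236, -64), (237, -15), (238, 13), (239, 14), (319, 25), (320, 34), (321, 20)]
250 [(230, -15), (231, -34), (232, -25), (323, 19), (324, 25)]
```

The weight is level, about 2.5 mm short in y relative to the board. I correct this and lower.

>>> jog_arm(series="-0.001 0.006 0.06 0 0 0 -1; -0.001 0.006 0.12 0 0 0 -1; -0.001 0.006 0.17 0 0 0 -1; -0.001 0.006 0.186 0 0 0 -1; -0.001 0.006 0.186 0 0 0 -1; -0.001 0.006 0.186 0 0 0 -1")

```text
time_s: 32.38
eef_pos: [477.0, 152.9, 85.9]
ee_rot: [0.001, -0.064, 0.998, 0.0]
force: [-0.2, -0.4, -4.4]
grip_width: 0.27
grip_force: 89.2
```

>>> jog_arm(series="0 0 0.002 0 0 0 -1; 0 0 0.004 0 0 0 -1; 0 0 0.004 0 0 0 -1")

```text
time_s: 32.75
eef_pos: [476.5, 153.0, 83.5]
ee_rot: [-0.0, -0.064, 0.998, -0.0]
force: [-0.8, 0.4, -5.6]
grip_width: 0.266
grip_force: 89.2
```

>>> jog_arm(series="0 0 0.002 0 0 0 -1; 0 0 0.003 0 0 0 -1; 0 0 0.003 0 0 0 -1")

```text
time_s: 33.12
eef_pos: [476.5, 153.0, 82.2]
ee_rot: [-0.0, -0.064, 0.998, -0.0]
force: [0.5, -0.7, -3.9]
grip_width: 0.268
grip_force: 89.2
```

>>> jog_arm(series="0 0 0.001 0 0 0 -1; 0 0 0.002 0 0 0 -1; 0 0 0.002 0 0 0 -1")

```text
time_s: 33.5
eef_pos: [476.6, 153.0, 81.5]
ee_rot: [0.0, -0.064, 0.998, -0.0]
force: [0.1, -0.2, -4.3]
grip_width: 0.264
grip_force: 89.3
```

>>> jog_arm(series="0 0 0.001 0 0 0 -1; 0 0 0.002 0 0 0 -1; 0 0 0.002 0 0 0 -1")

```text
time_s: 33.88
eef_pos: [476.7, 153.0, 81.5]
ee_rot: [0.0, -0.064, 0.998, -0.0]
force: [-3.9, -0.9, 6.8]
grip_width: 0.267
grip_force: 90.5
```

>>> jog_arm(series="0 0 0.001 0 0 0 -1; 0 0 0.002 0 0 0 -1; 0 0 0.002 0 0 0 -1")

```text
time_s: 34.25
eef_pos: [476.9, 153.0, 81.4]
ee_rot: [0.001, -0.064, 0.998, -0.0]
force: [-6.7, -0.8, 15.3]
grip_width: 0.266
grip_force: 91.4
```

>>> jog_arm(series="0 0 -0.003 0 0 0 -1; 0 0 -0.003 0 0 0 1; 0 0 -0.003 0 0 0 1; 0 0 -0.003 0 0 0 1; 0 0 -0.003 0 0 0 1; 0 0 -0.003 0 0 0 1; 0 0 -0.05 0 0 0 1; 0 0 -0.13 0 0 0 1; 0 0 -0.18 0 0 0 1; 0 0 -0.18 0 0 0 1")

```text
time_s: 35.5
eef_pos: [477.1, 153.0, 152.9]
ee_rot: [0.001, -0.064, 0.998, 0.0]
force: [-0.3, 0.7, -0.9]
grip_width: 1.001
grip_force: 0.0
```

```bash
python3 - <<'E'
from h import *
np.set_printoptions(precision=2,suppress=True)
W=capture('wrist');save(W,'w11')
for n,g in (('round_board',(476.5,151,0,16)),('knob_weight',(476.5,151,0,36)),('brass_weight',(469,301,0,0))):
    f=M[n]; M[n]=[[[a,b,c+g[3]] for a,b,c in k] for k in f]
    for q in regions_of(n,W)[:1]: print(n,round(q['confidence'],2),q['point'],q['region'].sum(),fit(n,[(W,q['region'])],g[:3]))
    M[n]=f
E
python3 go.py 469 301 150 1.6
```

```text
round_board 0.74 [183.1, 271.5] 429 (array([477.05, 150.86,  -0.04]), np.float64(0.8485479476330771))
knob_weight 0.7 [218.4, 278.1] 3976 (array([475.94, 151.83,   0.03]), np.float64(0.0328978387503992))
brass_weight 0.71 [218.8, 439.6] 1645 (array([469.29, 300.28,   0.06]), np.float64(0.0717141340880948))
[-0.03   0.369  0.002] [ 0.    -0.001  0.063]
[-0.03   0.369  0.002] [ 0.002  0.    -1.937]
t 35.7 pos [476.1 152.9 150.8] phi 1.7 z [-0.002 -0.    -1.   ] q [ 0.08  0.36  1.71  0.    1.07 -1.62] F [-0.9 -0.8  0.5] g [1. 0.]
```

View pics/w11.png

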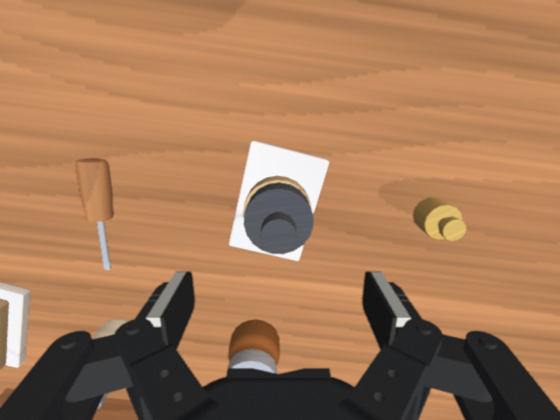

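The round stack is concentric (216,278). Next the brass weight at (220,440).

>>> jog_arm(series="-0.005 0.07 0 0 0 0.03 1; -0.01 0.17 0 0 0 0.06 1; -0.02 0.27 0 0 0 0.063 1; -0.03 0.34 0 0 0 0.063 1; -0.03 0.369 0 0 0 0.063 1; -0.03 0.369 0 0 0 0.063 1; -0.03 0.369 0 0 0 0.063 1")

```text
time_s: 36.58
eef_pos: [469.6, 300.0, 151.7]
ee_rot: [-0.0, -0.015, 1.0, -0.0]
force: [1.1, -0.4, -0.4]
grip_width: 0.999
grip_force: 0.0
```

```bash
python3 - <<'E'
from h import *
np.set_printoptions(precision=2,suppress=True)
W=capture('wrist');save(W,'w12')
for q in regions_of('brass_weight',W)[:1]: print(round(q['confidence'],2),q['point'],q['region'].sum(),fit('brass_weight',[(W,q['region'])],(469,301,0)))
E
python3 go.py 469 301 23 1.6
```

```text
0.8 [206.3, 282.8] 1228 (array([468.99, 300.99,  -0.  ]), np.float64(0.08624860439151472))
[0.002 0.002 0.322] [-0. -0. -0.]
[0.002 0.002 0.322] [-0.  0.  2.]
t 36.67 pos [469.7 300.  151.9] phi 1.6 z [-0. -0. -1.] q [ 0.36  0.48  1.53 -0.    1.14 -1.24] F [ 0.1  0.5 -0.6] g [1. 0.]
```

>>> jog_arm(series="0.002 0.002 0.1 0 0 0 1; 0.002 0.002 0.2 0 0 0 1; 0.002 0.002 0.29 0 0 0 1; 0.002 0.002 0.32 0 0 0 1; 0.002 0.002 0.32 0 0 0 1; 0.002 0.002 0.32 0 0 0 -1; 0.002 0.002 0.32 0 0 0 -1; 0.002 0.002 0.32 0 0 0 -1; 0.002 0.002 0.32 0 0 0 -1; 0.002 0.002 0.32 0 0 0 -1; 0.002 0.002 0.32 0 0 0 -1; 0.002 0.002 0.32 0 0 0 -1", grip_force=60)

```text
time_s: 38.17
eef_pos: [469.0, 301.8, 24.9]
ee_rot: [0.001, -0.015, 1.0, 0.0]
force: [-0.9, -1.5, 6.0]
grip_width: 0.373
grip_force: 59.5
```

```bash
python3 go.py 560 0 190 1.4
```

```text
[-0.205 -0.761 -0.413] [0.    0.001 0.128]
[-0.205 -0.761 -0.413] [-1.000e-03  0.000e+00 -1.872e+00]
t 38.17 pos [469.  301.8  24.9] phi 1.601 z [ 0.001  0.    -1.   ] q [ 0.36  0.66  1.62 -0.    0.86 -1.24] F [-0.9 -1.5  6. ] g [ 0.37 59.48]
```

>>> jog_arm(series="0 0 -0.03 0 0 0 -1; 0 0 -0.13 0 0 0 -1; 0 0 -0.25 0 0 0 -1; -0.01 -0.03 -0.35 0 0 0 -1; -0.03 -0.1 -0.413 0 0 0.02 -1; -0.06 -0.22 -0.413 0 0 0.04 -1; -0.09 -0.34 -0.413 0 0 0.06 -1; -0.13 -0.47 -0.413 0 0 0.08 -1; -0.16 -0.6 -0.413 0 0 0.1 -1; -0.19 -0.7 -0.413 0 0 0.128 -1; -0.205 -0.761 -0.413 0 0 0.128 -1; -0.205 -0.761 -0.413 0 0 0.128 -1")

```text
time_s: 39.67
eef_pos: [559.8, -1.5, 189.4]
ee_rot: [-0.0, 0.087, 0.996, -0.0]
force: [0.1, 0.4, -1.9]
grip_width: 0.37
grip_force: 60.0
```

```bash
python3 go.py 651.5 -144.5 170 1.37; python3 - <<'E'
from h import *
np.set_printoptions(precision=2,suppress=True)
W=capture('wrist');save(W,'w13')
for n,g in (('bar_weight',(651.5,-145,-.2,36)),('oblong_board',(651.5,-145,-.2,16))):
    f=M[n]; M[n]=[[[a,b,c+g[3]] for a,b,c in k] for k in f]
    for q in regions_of(n,W)[:1]: print(n,round(q['confidence'],2),q['point'],q['region'].sum(),fit(n,[(W,q['region'])],g[:3]))
    M[n]=f
E
```

```text
[-0.288 -0.313  0.048] [-0.    -0.     0.017]
[-0.288 -0.313  0.048] [ 0.    -0.    -1.983]
t 39.67 pos [559.8  -1.5 189.4] phi 1.397 z [-0. -0. -1.] q [-0.21  0.44  1.48 -0.    1.22 -1.61] F [ 0.1  0.4 -1.9] g [ 0.37 60.02]
bar_weight 0.84 [293.9, 159.3] 1842 (array([ 652.33, -146.71,   -0.27]), np.float64(0.45071588493160997))
```

>>> jog_arm(series="-0.04 -0.05 0 0 0 0 -1; -0.12 -0.13 0.02 0 0 0.017 -1; -0.2 -0.22 0.04 0 0 0.017 -1; -0.26 -0.28 0.048 0 0 0.017 -1; -0.288 -0.313 0.048 0 0 0.017 -1; -0.288 -0.313 0.048 0 0 0.017 -1; -0.288 -0.313 0.048 0 0 0.017 -1")

```text
time_s: 40.7
eef_pos: [651.6, -141.7, 170.0]
ee_rot: [-0.0, 0.098, 0.995, 0.0]
force: [0.8, -0.2, -1.1]
grip_width: 0.368
grip_force: 60.0
```

```bash
python3 go.py 651.5 -144.5 104 1.37; python3 - <<'E'
from h import *
W=capture('wrist');save(W,'w14'); p=sense()['eef_pos']; zb=p[2]-24.9
def ext(nm,part,c,a=0):
    R=np.array([[np.cos(a),-np.sin(a),0],[np.sin(a),np.cos(a),0],[0,0,1]])
    u=np.array([proj(W,R@np.array(q)+c) for q in part]); print(nm,'rows',u[:,0].min().round(1),u[:,0].max().round(1),'cols',u[:,1].min().round(1),u[:,1].max().round(1))
c=(p[0],p[1],zb); b=(651.3,-144.8,0)
ext('body bot',cyl(17,0,0),c);ext('body top',cyl(17,26,26),c);ext('knob bot',cyl(10,36,36),c);ext('knob top',cyl(10,44,44),c)
ext('foot bot',box(72,46,36,36),b,-.2);ext('foot top',box(72,46,50,50),b,-.2);ext('bar top',box(60,30,76,76),b,-.2)
g=cv2.cvtColor(W['img'],cv2.COLOR_RGB2GRAY).astype(int)
d=np.diff(g[:,276:284].mean(1)); print('col280',[(i,round(d[i])) for i in range(130,350) if abs(d[i])>5])
E
```

```text
[-0.001 -0.007  0.165] [ 0.    -0.     0.003]
[-0.001 -0.007  0.165] [ 0.     0.    -1.997]
t 40.7 pos [ 651.6 -141.7  170. ] phi 1.374 z [-0.  0. -1.] q [-0.39  0.69  1.12  0.    1.33 -1.76] F [ 0.8 -0.2 -1.1] g [ 0.37 60.02]
body bot rows 241.3 294.6 cols 251.0 311.3
body top rows 264.8 325.2 cols 246.4 317.1
knob bot rows 290.2 327.5 cols 259.8 304.3
knob top rows 301.3 340.3 cols 258.7 305.9
foot bot rows 169.4 244.5 cols 250.1 302.9
foot top rows 172.5 251.1 cols 248.7 304.2
bar top rows 187.3 258.8 cols 256.3 296.2
col280 [(147, 24), (148, 56), (149, 29), (155, -53), (156, -43), (157, 12), (158, 28), (159, 15), (168, -15), (169, -66), (170, -50), (172, 15), (173, 5), (179, -10), (180, -13), (186, 10), (187, 12), (241, 9), (242, 21), (243, 10), (264, 18), (265, 24), (266, 7), (287, -9), (288, -23), (289, -19), (290, -12), (292, 7), (300, 14), (301, 22), (302, 11), (338, -11), (339, -17), (340, -8), (349, 7)]
```

View pics/w14.png

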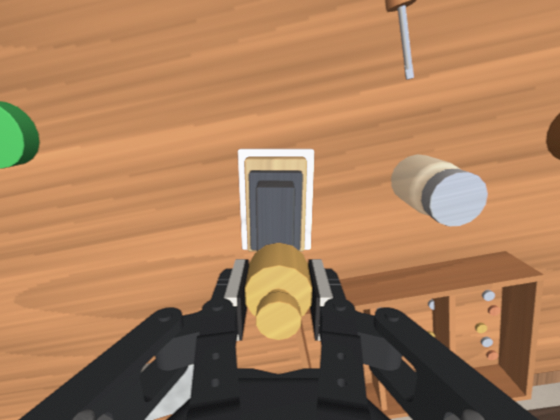

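>>> jog_arm(series="0 0 0 0 0 0 -1; 0 0 0 0 0 0 -1; 0 0 0 0 0 0 -1")

```text
time_s: 41.12
eef_pos: [651.9, -143.0, 170.0]
ee_rot: [0.0, 0.099, 0.995, 0.0]
force: [-0.5, -0.3, -2.0]
grip_width: 0.369
grip_force: 60.0
```

The brass weight is held upright (285,279). The bar top below at (220,276) is about 1 mm off in y, so I correct this and lower.

>>> jog_arm(series="0.001 -0.003 0.06 0 0 0 -1; 0.001 -0.003 0.12 0 0 0 -1; 0.001 -0.003 0.155 0 0 0 -1; 0.001 -0.003 0.163 0 0 0 -1; 0.001 -0.003 0.163 0 0 0 -1; 0.001 -0.003 0.163 0 0 0 -1")

```text
time_s: 41.88
eef_pos: [651.6, -144.4, 105.7]
ee_rot: [0.001, 0.099, 0.995, -0.0]
force: [-0.1, 0.3, -2.4]
grip_width: 0.364
grip_force: 60.0
```

>>> jog_arm(series="0 0 0.002 0 0 0 -1; 0 0 0.004 0 0 0 -1; 0 0 0.004 0 0 0 -1")

```text
time_s: 42.25
eef_pos: [651.2, -144.2, 103.1]
ee_rot: [-0.0, 0.099, 0.995, 0.0]
force: [-0.4, 0.1, -1.8]
grip_width: 0.369
grip_force: 60.0
```

>>> jog_arm(series="0 0 0.002 0 0 0 -1; 0 0 0.003 0 0 0 -1; 0 0 0.003 0 0 0 -1")

```text
time_s: 42.62
eef_pos: [651.2, -144.2, 101.8]
ee_rot: [-0.0, 0.099, 0.995, 0.0]
force: [-0.4, 0.1, -1.4]
grip_width: 0.37
grip_force: 60.0
```

>>> jog_arm(series="0 0 0.001 0 0 0 -1; 0 0 0.002 0 0 0 -1; 0 0 0.002 0 0 0 -1")

```text
time_s: 43.0
eef_pos: [651.2, -144.2, 101.1]
ee_rot: [-0.0, 0.099, 0.995, 0.0]
force: [0.6, 0.1, -1.1]
grip_width: 0.367
grip_force: 60.0
```

>>> jog_arm(series="0 0 0.001 0 0 0 -1; 0 0 0.002 0 0 0 -1; 0 0 0.002 0 0 0 -1")

```text
time_s: 43.38
eef_pos: [651.3, -144.3, 100.9]
ee_rot: [0.0, 0.099, 0.995, -0.0]
force: [-2.3, 0.8, 5.4]
grip_width: 0.367
grip_force: 60.7
```

>>> jog_arm(series="0 0 0.001 0 0 0 -1; 0 0 0.001 0 0 0 -1; 0 0 0.001 0 0 0 -1")

```text
time_s: 43.75
eef_pos: [651.3, -144.3, 100.9]
ee_rot: [0.0, 0.099, 0.995, -0.0]
force: [-4.5, 1.4, 8.1]
grip_width: 0.371
grip_force: 61.1
```

Contact. Release and rise, then check both stacks.

>>> jog_arm(series="0 0 -0.002 0 0 0 -1; 0 0 -0.002 0 0 0 1; 0 0 -0.002 0 0 0 1; 0 0 -0.002 0 0 0 1; 0 0 -0.002 0 0 0 1; 0 0 -0.002 0 0 0 1; 0 0 -0.03 0 0 0 1; 0 0 -0.1 0 0 0 1; 0 0 -0.2 0 0 0 1; 0 0 -0.22 0 0 0 1; 0 0 -0.22 0 0 0 1; 0 0 -0.22 0 0 0 1")

```text
time_s: 45.25
eef_pos: [650.8, -144.1, 186.6]
ee_rot: [-0.001, 0.099, 0.995, 0.0]
force: [0.1, -0.6, 0.0]
grip_width: 1.0
grip_force: 0.0
```

```bash
python3 - <<'E'
from h import *
np.set_printoptions(precision=2,suppress=True)
W=capture('wrist');save(W,'w15');S=capture('scene')
V=(W,S)
for n,g in (('brass_weight',(651,-145,0,76)),('bar_weight',(651.5,-145,-.2,36)),('knob_weight',(476,151.5,0,36)),('tall_jar',(656,-5,0,0)),('squat_jar',(642,147,0,0))):
    f=M[n]; M[n]=[[[a,b,c+g[3]] for a,b,c in k] for k in f]
    for nm,p in zip('WS',V):
      for q in regions_of(n,p)[:1]: print(nm,n,round(q['confidence'],2),q['point'],fit(n,[(p,q['region'])],g[:3]))
    M[n]=f
w=W['img'][100:310,200:380,::-1]; s=S['img'][130:340,160:380,::-1]
cv2.imwrite('pics/final.png',np.hstack([cv2.resize(w,(360,420),interpolation=2),cv2.resize(s,(440,420),interpolation=2)]))
E
```

```text
W brass_weight 0.59 [223.4, 277.2] (array([ 651.16, -145.51,    0.07]), np.float64(0.04797699196025884))
S brass_weight 0.68 [191.5, 200.8] (array([ 650.8 , -146.35,    0.05]), np.float64(0.3071803146430012))
W bar_weight 0.6 [185.1, 280.8] (array([ 651.13, -145.5 ,   -0.21]), np.float64(0.48211261642675696))
S bar_weight 0.69 [198.8, 203.6] (array([ 650.3 , -145.09,   -0.21]), np.float64(0.2557462457860864))
S knob_weight 0.74 [272.1, 341.8] (array([476.13, 153.16,   0.17]), np.float64(0.05866643694004137))
W tall_jar 0.69 [185.9, 428.1] (array([656.46,  -8.59,   0.17]), np.float64(0.11809369307075512))
W squat_jar 0.97 [136.4, 548.2] (array([643.69, 149.73,   0.1 ]), np.float64(0.04430303757954135))
S squat_jar 0.64 [313.6, 267.0] (array([643.2 , 147.19,   0.06]), np.float64(0.18801417965353484))
```

View pics/final.png

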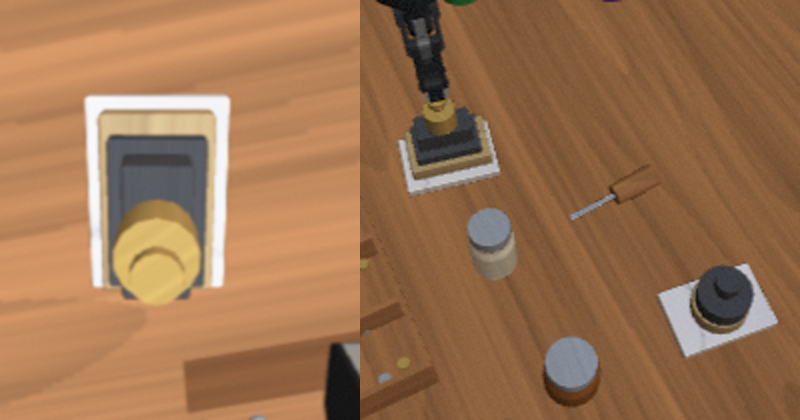

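The final crops show both stacks upright and concentric: brass on the bar at left crop (265,155), the knob stack at right (300,722), and the jars in place. The gripper is clear above, so I hand in.

```bash
python3 -c "from rig import *; print(finish_job())"
```

```text
the job is handed in; nothing more can be done
None
```

I've handed the job in: both stiffeners are under their boards and weights, with the brass weight on the bar weight, each part measured within about 2 mm of centre. Every piece was set down gently and the jars were left where they stood; the judge's result was not shown.

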